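Hook the fruit basket forward to its stops

TASK

The little fruit basket has been pushed back under its counter rack, out of a hand's reach. Pick up the hook tool, catch its finger behind the basket's bar handle and draw the basket forward until you feel it run up against the adjustable front stop; keep it pulled home there for about a second with a steady pull of some 12 newtons, never more than 18. Do not touch the basket with the gripper or disturb the glass and the mug; then unhook the tool, leaving the basket at the front, and stand the tool back on its flat wooden underside on the open worktop.

Things in the scene. Friction and masses are not known exactly. Their poses are not given: they have to be found in the camera images.
- rack: Pale wooden counter rack, fixed, 228 (x) x 150 (y) x 128 mm high. Origin on the worktop, 30 mm behind its front edge, midway between its rails; x axis points to its back (the basket is dragged along -x), z up. Base board 6 mm thick; side rails to 58 mm height, 126 mm apart inside; deck from x = 15 to 198 mm, its underside 115 mm above the worktop. Free surface in front.
- basket: White open basket with a pear fixed in it, loose on the rack's base board with 3 mm of play to each rail; 90 (x) x 120 (y) x 60 mm, about 0.5 kg, friction 1 to 4 N (both vary). Origin under its centre (6 mm above the worktop); x axis points to the rack's back. On the stop its origin lies 45 mm behind the stop's face, so at rack x = 37 to 53 mm. It starts at rack x = 105 to 135 mm.
- bar_mid (a point): Middle of the steel bar handle on the front of the basket: bar 8 mm thick, 72 mm long along the basket's y, its middle 38 mm above the basket's underside (44 mm above the worktop) and 35 mm in front of the basket's front face; the 31 mm gap behind the bar is open from above.
- hook_tool: Loose hook tool, 0.16 kg: dark wooden grip 110 (x) x 26 (y) x 38 mm high standing on its flat underside; from it a 10 mm steel shaft runs along +x, its axis at 29 mm height, to x = 155 mm and there bends straight down in a 10 mm thick finger. Origin under the middle of the wooden grip, x axis towards the hook, z up. Underside of the shaft at 24 mm height.
- hook_tip (a point): Lower end of the hook tool's finger, at (155, 0, 2) mm in the tool's frame.
- goblet: Loose glass goblet, 83 mm wide and 122 mm high, standing on the deck of the rack; bystander. Origin under its centre.
- mug: Loose dark mug, 94 mm high, on the worktop to the right; bystander. Origin under its centre.
- stop_zone (a point): Point of the rack at (0, 0, 30) mm. Round it a dark adjustable stop with two rubber-faced posts, 6 to 52 mm above the worktop, one by each rail (94 mm clear between), is clamped to the base board. Its face lies anywhere from rack x = -8 to +8 mm, differently each time; this setting is not measured and must be felt. It is practically rigid.

How it is judged:
On the way, in this order (a step that is already met when the one before it is completed fails the run):
1. the hook tool is lifted and pulls the basket by its bar, the finger being behind the bar (contact force between hook_tool and basket above 0.5 N and height (world z) of hook_tool above 0.015 m and x of hook_tip in the frame of bar_mid above 0.004 m and z of hook_tip in the frame of bar_mid below 0 m and x of basket in the frame of rack above 0.06 m), for 0.1 s.
2. the hook holds the basket pulled home on the front stop, at rest, with more than 8 N for 0.4 s (contact force between hook_tool and basket above 8 N and linear speed of basket below 0.01 m/s and x of basket in the frame of rack below 0.056 m), for 0.4 s.
At the end, for the whole second after the job is handed in: The basket lies flat on the rack's base board at the front (its origin less than 58 mm from the rack's origin along x); the hook tool stands upright and at rest on its underside on the worktop, touching neither rack nor basket (x of basket in the frame of rack below 0.058 m and angle between basket's own z axis and vertical below 0.05 rad and height (world z) of basket below 0.012 m and linear speed of each of basket, hook_tool below 0.02 m/s and height (world z) of hook_tool below 0.005 m and angle between hook_tool's own z axis and vertical below 0.1 rad and contact force between hook_tool and rack below 0.3 N and contact force between hook_tool and basket below 0.3 N).
It fails at once if the hook pulls or pushes the basket with more than 18 N (contact force between hook_tool and basket above 18 N).
It fails at once if the gripper or arm touches the basket (contact force between any of the fingers, the arm and basket above 0.5 N).
It fails at once if the basket is lifted or tipped (height (world z) of basket above 0.025 m or angle between basket's own z axis and vertical above 0.2 rad).
It fails at once if the goblet or the mug is displaced by more than 15 mm (distance of any of goblet, mug from where it was at the start of the episode above 0.015 m).
It also fails if it takes over 69 s, if anything falls off the work surface, if the arm or the gripper's body presses on something with over 40 N, if the wrist force passes 120 N, or if a joint passes its speed limit or range.

ROBOT

A 6-joint arm with a two-finger parallel gripper is mounted at the origin on a cart in front of the work surface, level with it; the furniture and walls round the work are solid. World frame = base frame: x ahead of the robot, y to its left, z up, the work surface at z = 0. Lengths are in m, angles in rad, forces in N, time in s.
With the tool pointing down it reaches from about 0.35 to 0.775 m from the base axis. Payload 7.3 kg.
Tool frame: the origin (TCP) lies midway between the tips of the shut fingers; the grasp point (between the pads) lies 19 mm behind it; z points along the fingers, y is the direction in which the jaws open and shut (so a half turn about z gives the same grasp; the last joint's range is limited). The gripper opens to 92 mm and grips with 3 to 60 N. Pads are 19 mm wide; open, the fingers measure 130 mm over their backs; the gripper's body (75 mm by 190 mm) begins 47 mm behind the grasp point.
Start: joints at [-1.323, 0.342, 1.524, -0, 1.275, -0.146], TCP at [0.201, -0.485, 0.227] pointing down, gripper open.
Joint ranges: [-2.53, 2.53], [-0.77, 2.02], [0.04, 2.7], [-1, 4.14], [0.28, 2.66], [-3.11, 3.11]. Speed limits (rad/s): [2.57, 2.57, 3.14, 3.14, 3.14, 3.14].

INTERFACE

Orientations are given as a rotation vector (axis times angle).
In Python, from plant import r gives the robot as it stands. The module is installed in compiled form; this text tells all that it offers.
- The arm moves only by the tool send_rows, never from a script. Its argument "increments" is one flat list of numbers, 7 for each row, row after row: the shift along the tool's x, y, z in mm, then the turn, a rotation vector about the tool's x, y, z in rad, then the finger opening in mm, from 0 to 91.8. A call has 1 to 5 rows; each row is the pose to reach, as a shift and turn from the pose commanded when the call began, along the tool's axes at that moment; what a row does not reach only later rows make up. A row lasts 1/8 s, in which the tool goes at most 62.5 mm and 10.7 degrees, less where a joint would pass 70% of its speed; a pose out of reach is approached as far as the arm can. A call with a gripper value outside its range is refused whole. The fingers move at their own pace and stop on an object; the grip force is fixed at half the most. Time passes only in rows, so rows that repeat a pose let the fingers close. It gives the time, the measured TCP pose, the force and the opening at its end, in the units of the state.
- r.get_obs(): the state, without advancing time (a new reading comes with each control period).
- r.grab_frame(name): name is "side" or "top" or "wrist"; returns the picture (480x640x3 uint8, red, green, blue); there is no depth.
- r.camera_model(name): a dict with "camera_matrix" (3x3 intrinsics, pixels), "D" ([k1, k2, p1, p2, k3] as OpenCV has them; the pictures are not rectified), "R" (3x3) and "t" (3): a world point X has camera coordinates R X + t. Camera axes: x right, y down, z forward; pixel columns grow to the right and rows downward; lengths in m; the calibration is good to about 2 mm. A picture is of the moment at which its call begins: read the wrist's pose just before it. camera_model takes no time and is no camera call; for the wrist camera it gives the pose at the moment of the call.
- r.finish_job(): hands the job in, once; it reports no verdict.
The state is a dict: "t": time; "joints": joint angles; "qvel": joint speeds; "joint_efforts": joint torques, N m; "position": TCP position; "tcp_rot": TCP orientation; "wrist_force": force on the tool from outside, world axes, zero at the start; "ft_torque": the same for the moment, N m; "gripper_width": opening from 0.0 (shut) to 1.0 (fully open).
Only numpy, scipy, OpenCV 4.12 (cv2) and the standard library are available. Lean on these libraries where they do the work, as an engineer would, in place of code of your own. Each camera call takes 0.05 s, during which the arm holds its last target.

## Working session

There is one attempt and no reset: what is moved stays moved. The work goes in short steps, Python scripts to look and compute and a tool call to move; the robot and the scene stay as the last step left them, time stands still between calls to the robot, and variables do not carry over. Pictures are saved under pics/ and viewed, and the job is handed in when it is done.

Besides the shell and the picture viewer there is one more tool, called after "Call:" as a command line: name --argument value ..., lists and objects as JSON in quotes. send_rows: Moves the arm, as the interface text tells. Its arguments: {"type":"object","properties":{"increments":{"type":"array","items":{"type":"number"}}},"required":["increments"]}

```bash
mkdir -p pics
cat > h.py <<'E'
import numpy as np,cv2
from plant import r
from scipy.spatial.transform import Rotation as Ro
def ray(m,uv):
    K=np.array(m["camera_matrix"]);D=np.array(m["D"],float);R=np.array(m["R"]);t=np.array(m["t"])
    p=cv2.undistortPoints(np.array([[uv]],float),K,D)[0,0]
    return -R.T@t, R.T@np.array([p[0],p[1],1.])
def plane(m,uv,z):
    c,d=ray(m,uv); return c+d*(z-c[2])/d[2]
def proj(m,X):
    R=np.array(m["R"]);t=np.array(m["t"])
    return cv2.projectPoints(np.array(X,float).reshape(-1,3),cv2.Rodrigues(R)[0],t,np.array(m["camera_matrix"]),np.array(m["D"],float))[0][:,0]
E
python3 - <<'E'
from h import *
o=r.get_obs();print(o)
for n in("side","top","wrist"):
    m=r.camera_model(n);print(n,-np.array(m["R"]).T@m["t"])
    cv2.imwrite(f"pics/{n}0.png",r.grab_frame(n)[:,:,::-1])
E
```

```text
{'t': 0.0, 'joints': array([-1.32301479e+00,  3.42724218e-01,  1.52501803e+00, -1.24467265e-05,
        1.27544098e+00, -1.46012247e-01]), 'qvel': array([ 1.17758585e-03, -4.14049722e-04,  6.20985498e-04, -9.89300517e-05,
        5.68384129e-04, -3.61510742e-03]), 'joint_efforts': array([ 2.50297953e-04, -4.31242669e+01, -2.44224358e+01,  7.16382475e-02,
        5.60106570e-02, -1.31319239e-04]), 'position': array([ 0.20134614, -0.4843985 ,  0.22604386]), 'tcp_rot': array([-3.07933355e+00, -6.14275690e-01,  1.45681291e-04]), 'wrist_force': array([0.39713307, 0.95240727, 0.42202757]), 'ft_torque': array([-0.00648938, -0.02580676, -0.03510808]), 'gripper_width': 0.9983193130975736}
side [0.48916451 0.72204802 0.73487327]
top [ 0.40820409 -0.11257908  1.58289403]
wrist [ 0.26555495 -0.45765916  0.38342105]
```

View pics/side0.png

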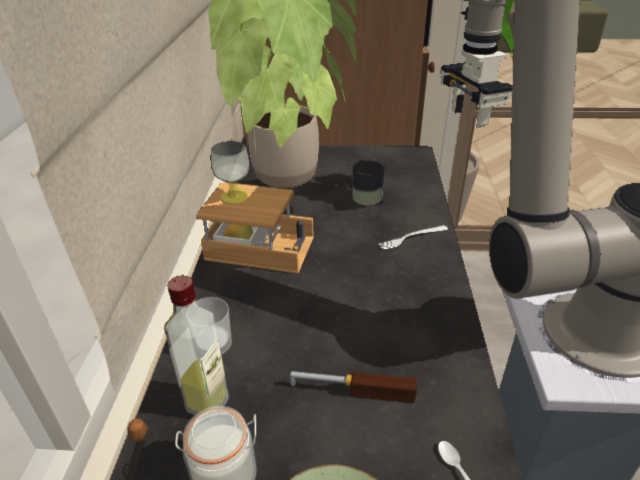

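View pics/top0.png

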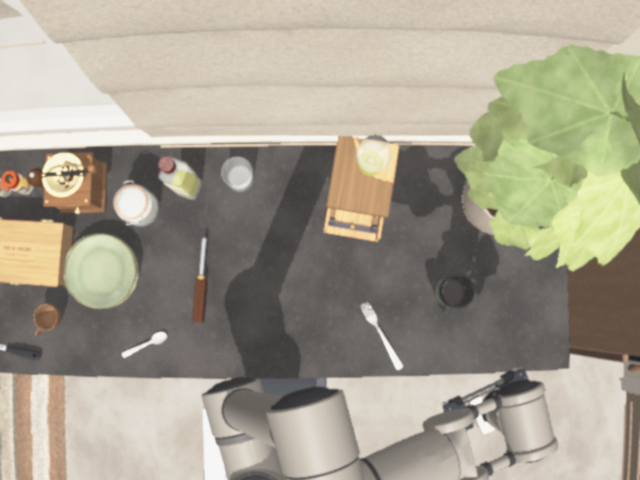

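View pics/wrist0.png

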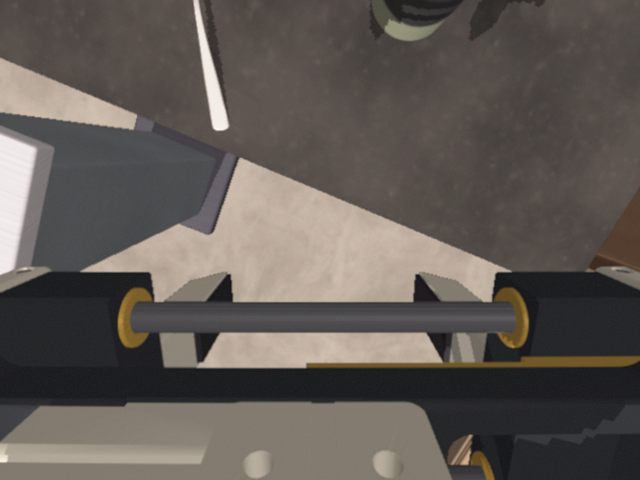

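The top view shows the hook tool at about (200,280), its hook end pointing up at (205,235). The rack is at (360,190) with its open front at (353,230), the mug at (455,290) and the goblet on the deck at (373,155). The wrist view doesn't show anything useful yet. I'll zoom in next.

Run:
```python
import cv2
t=cv2.imread("pics/top0.png");s=cv2.imread("pics/side0.png")
cv2.imwrite("pics/z1.png",cv2.resize(t[130:250,310:410],None,fx=5,fy=5,interpolation=cv2.INTER_CUBIC))
cv2.imwrite("pics/z2.png",cv2.resize(t[225:330,170:230],None,fx=5,fy=5,interpolation=cv2.INTER_CUBIC))
cv2.imwrite("pics/z3.png",cv2.resize(s[170:280,190:320],None,fx=5,fy=5,interpolation=cv2.INTER_CUBIC))
cv2.imwrite("pics/z4.png",cv2.resize(s[360:410,280:425],None,fx=5,fy=5,interpolation=cv2.INTER_CUBIC))
```

```text
(no output)
```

View pics/z1.png

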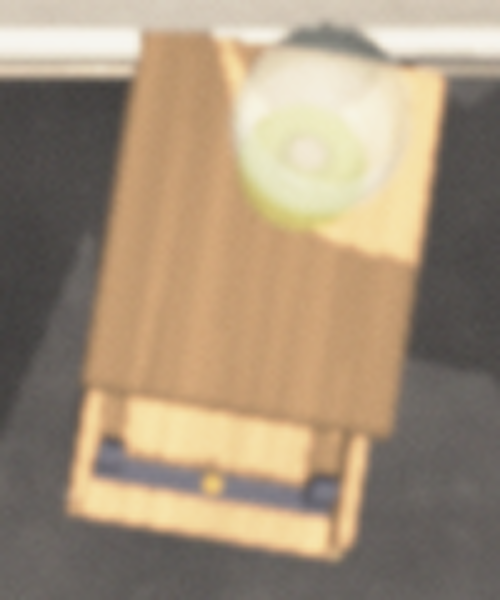

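View pics/z2.png

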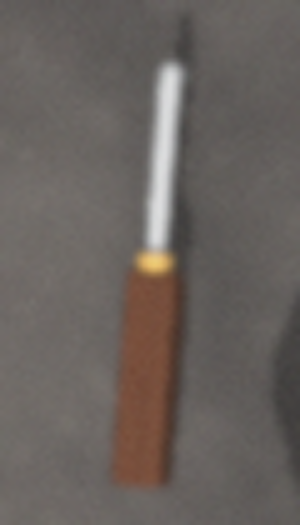

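View pics/z3.png

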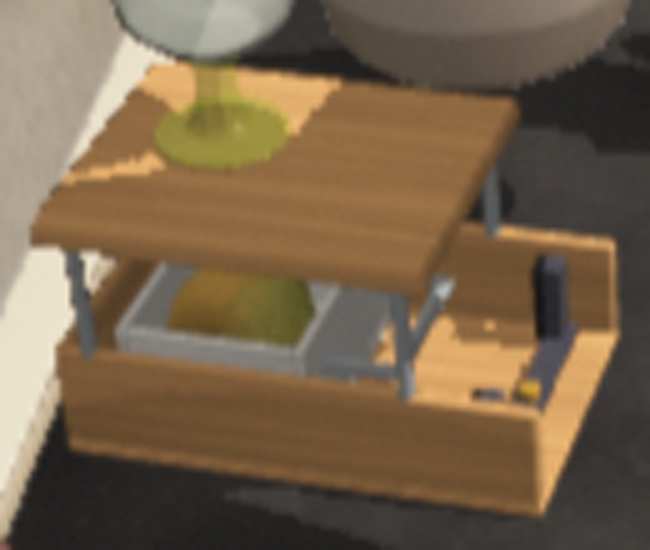

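View pics/z4.png

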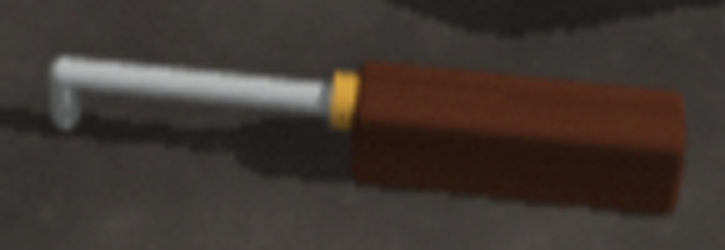

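The zooms show the deck corners and rail ends in z1 and z3, the bar's right part in z3 near (430,300), and the tool's grip and finger in z2 and z4. Next I'll cast rays through these points.

Run:
```python
from h import *
T=r.camera_model("top");S=r.camera_model("side")
def tp(x,y,x0,y0): return (x0+(x+.5)/5-.5,y0+(y+.5)/5-.5)
print("deck")
P={}
for n,x,y in [("FL",88,385),("FR",388,437),("BL",143,32),("BR",443,72)]:
    P[n]=plane(T,tp(x,y,310,130),.128);print(n,P[n].round(4))
print(np.linalg.norm(P["FL"]-P["FR"]),np.linalg.norm(P["FL"]-P["BL"]),np.linalg.norm(P["FR"]-P["BR"]))
for n,x,y,z in [("side deck near front bottom",420,287,.115),("deck near back bottom",33,243,.115),("deck far front top",517,98,.128),("rail near front top",540,412,.058),("rail near front bot",540,515,0),("rail near back bot",70,448,0),("rail far front top",616,240,.058),("rail far front bot",616,330,0)]:
    print(n,plane(S,tp(x,y,190,170),z).round(4))
for n,x,y,z in [("top front L bot",67,513,.0),("top front R bot",340,560,.0)]:
    print(n,plane(T,tp(x,y,310,130),z).round(4))
print("bar end R",plane(S,tp(445,285,190,170),.044),"barL",plane(S,tp(330,370,190,170),.044), "stop far front top",plane(S,tp(550,258,190,170),.052))
print("tool")
for n,x,y,z in [("grip rear L",112,482,.038),("grip rear R",165,487,.038),("grip front L",130,272,.038),("grip front R",180,275,.038),("shaft end",171,65,.034)]:
    print(n,plane(T,tp(x,y,170,225),z).round(4))
for n,x,y,z in [("side grip front far top",362,63,.038),("rear far top",683,92,.038),("front near top",352,125,.038),("rear near top",672,150,.038),("rear near bot",668,213,0),("front near bot",352,180,0),("finger tip",66,128,.002)]:
    print(n,plane(S,tp(x,y,280,360),z).round(4))
print("mug",plane(T,(455,291),.09),"goblet foot",plane(S,tp(222,135,190,170),.13))
```

```text
deck
FL [ 0.6434 -0.1613  0.128 ]
FR [ 0.6172 -0.3042  0.128 ]
BL [ 0.8167 -0.1904  0.128 ]
BR [ 0.7965 -0.3362  0.128 ]
0.14521804309439867 0.17575748179922987 0.18210235567290942
side deck near front bottom [ 0.6454 -0.1712  0.115 ]
deck near back bottom [ 0.8202 -0.1993  0.115 ]
deck far front top [ 0.6167 -0.3081  0.128 ]
rail near front top [ 0.5953 -0.16    0.058 ]
rail near front bot [ 0.5976 -0.1599  0.    ]
rail near back bot [ 0.821 -0.2    0.   ]
rail far front top [ 0.5712 -0.2957  0.058 ]
rail far front bot [ 0.573  -0.3031  0.    ]
top front L bot [ 0.5974 -0.1539  0.    ]
top front R bot [ 0.5717 -0.2945  0.    ]
bar end R [ 0.65161535 -0.27556873  0.044     ] barL [ 0.69582939 -0.20601764  0.044     ] stop far front top [ 0.60235631 -0.28827414  0.052     ]
tool
grip rear L [0.3728 0.1771 0.038 ]
grip rear R [0.3703 0.1503 0.038 ]
grip front L [0.4779 0.1681 0.038 ]
grip front R [0.4762 0.1427 0.038 ]
shaft end [0.5826 0.1485 0.034 ]
side grip front far top [0.4758 0.1458 0.038 ]
rear far top [0.3685 0.1531 0.038 ]
front near top [0.479  0.1718 0.038 ]
rear near top [0.3743 0.177  0.038 ]
rear near bot [0.3718 0.1733 0.    ]
front near bot [ 0.4783  0.165  -0.    ]
finger tip [0.5781 0.1494 0.002 ]
mug [ 0.43917861 -0.47251539  0.09      ] goblet foot [ 0.74760311 -0.267821    0.13      ]
```

Rack yaw comes out at about -0.177 rad from the two edges, which agree, with its origin near (0.615,-0.2335). The bar's right end gives rack x of about 43 mm and y of -35 mm, which fits the -36 mm expected. The tool origin is near (0.4245,0.1605) with yaw about -0.072 rad. I'll write a helper that converts targets into increments.

```bash
cat >> h.py <<'E'
RO=np.array([.615,-.2335]);RY=-.177
def rk(x,y): return RO+x*np.array([np.cos(RY),np.sin(RY)])+y*np.array([-np.sin(RY),np.cos(RY)])
def inv(P):
    d=np.asarray(P)[:2]-RO;return np.array([d@[np.cos(RY),np.sin(RY)],d@[-np.sin(RY),np.cos(RY)]])
def inc(p,yaw):
    o=r.get_obs();R0=Ro.from_rotvec(o["tcp_rot"])
    R1=Ro.from_euler("z",yaw)*Ro.from_euler("x",np.pi)
    print("shift mm",(R0.inv().apply(np.array(p)-o["position"])*1000).round(1),"rot",(R0.inv()*R1).as_rotvec().round(4))
def st():
    o=r.get_obs();R=Ro.from_rotvec(o["tcp_rot"]).as_matrix()
    print("t%.2f"%o["t"],o["position"].round(4),"yaw %.4f"%np.arctan2(R[1,0],R[0,0]),"z",R[:,2].round(3),"F",o["wrist_force"].round(2),"w",o["gripper_width"].round(3),"j",o["joints"].round(2))
E
python3 -c "
from h import *
st();inc([.42,-.2,.227],-.072)"
```

```text
Traceback (most recent call last):
  File "h.py", line 23, in st
    print("t%.2f"%o["t"],o["position"].round(4),"yaw %.4f"%np.arctan2(R[1,0],R[0,0]),"z",R[:,2].round(3),"F",o["wrist_force"].round(2),"w",o["gripper_width"].round(3),"j",o["joints"].round(2))
                                                                                                                                           ^^^^^^^^^^^^^^^^^^^^^^^^
AttributeError: 'float' object has no attribute 'round'
```

```bash
sed -i 's/o\["gripper_width"\].round(3)/round(o["gripper_width"],3)/' h.py
python3 -c "
from h import *
st();inc([.42,-.2,.227],-.072)"
```

```text
t0.15 [ 0.2014 -0.4845  0.2262] yaw 0.3938 z [-0.     0.001 -1.   ] F [-0.26  0.88  0.5 ] w 0.999 j [-1.32  0.34  1.52 -0.    1.28 -0.15]
shift mm [ 311.1 -178.9   -0.5] rot [-1.200e-03  1.000e-04  4.658e-01]
```

Call:
send_rows --increments '[311,-179,0,0,0,0.466,91,311,-179,0,0,0,0.466,91,311,-179,0,0,0,0.466,91,311,-179,0,0,0,0.466,91,311,-179,0,0,0,0.466,91]'

```text
t: 0.78
position: [0.3878, -0.2417, 0.2267]
tcp_rot: [3.139, -0.114, 0.0]
wrist_force: [1.5, -0.5, 1.0]
gripper_width: 0.989
```

```bash
python3 -c "
from h import *
st();inc([.4245,.1605,.16],-.072)"
```

```text
t0.78 [ 0.3878 -0.2417  0.2267] yaw -0.0726 z [ 0. -0. -1.] F [ 1.52 -0.51  1.  ] w 0.989 j [-0.73  0.22  1.7  -0.    1.22  0.92]
shift mm [   7.5 -403.8   66.7] rot [ 0.0002 -0.0002 -0.0006]
```

Call:
send_rows --increments '[7,-400,30,0,0,0,91,7,-400,30,0,0,0,91,7,-400,30,0,0,0,91,7,-400,30,0,0,0,91,7,-400,30,0,0,0,91]'

```text
t: 1.4
position: [0.4147, 0.0689, 0.2033]
tcp_rot: [3.139, -0.114, 0.001]
wrist_force: [0.8, 0.5, -0.3]
gripper_width: 0.99
```

```bash
python3 -c "
from h import *
st();inc([.4245,.1605,.16],-.072)"
```

```text
t1.40 [0.4147 0.0689 0.2033] yaw -0.0724 z [ 0.001 -0.    -1.   ] F [ 0.75  0.49 -0.3 ] w 0.99 j [-0.02  0.17  1.83 -0.    1.14  1.63]
shift mm [  3.2 -92.1  43.3] rot [ 0.0001 -0.0005 -0.0004]
```

Call:
send_rows --increments '[3,-92,43,0,0,0,91,3,-92,43,0,0,0,91,3,-92,43,0,0,0,91,3,-92,43,0,0,0,91]'

```text
t: 1.9
position: [0.4244, 0.1581, 0.1604]
tcp_rot: [3.139, -0.113, -0.0]
wrist_force: [0.6, -0.0, 1.3]
gripper_width: 0.992
```

```bash
python3 -c "
from h import *
st()
m=r.camera_model('wrist');im=r.grab_frame('wrist')[:,:,::-1].copy()
cv2.imwrite('pics/w1.png',im)
O=np.array([.4245,.1605]);c,s=np.cos(-.072),np.sin(-.072)
for x,y,z in [(55,13,38),(55,-13,38),(-55,13,38),(-55,-13,38),(155,0,34),(155,0,2)]:
  X=[O[0]+(c*x-s*y)/1e3,O[1]+(s*x+c*y)/1e3,z/1e3];print((x,y,z),proj(m,X)[0].round(0))
inc([.4245,.1605,.16],-.072)"
```

```text
t1.90 [0.4244 0.1581 0.1604] yaw -0.0718 z [-0. -0. -1.] F [ 0.59 -0.01  1.32] w 0.992 j [ 0.19  0.28  1.81 -0.    1.05  1.83]
(55, 13, 38) [305. 173.]
(55, -13, 38) [337. 173.]
(-55, 13, 38) [307. 297.]
(-55, -13, 38) [336. 297.]
(155, 0, 34) [321.  38.]
(155, 0, 2) [321.  51.]
shift mm [-0.3 -2.8  0.7] rot [ 0.0003 -0.0005 -0.0008]
```

View pics/w1.png

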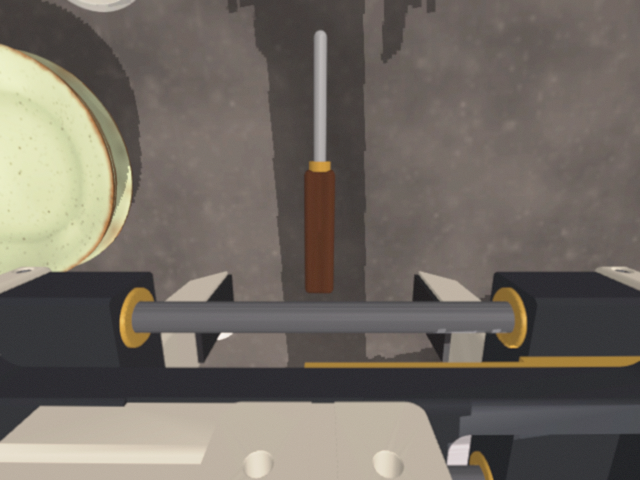

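The wrist view shows the tool where I predicted: grip front edge at row 172 (predicted 173), sides at columns 305 to 334, and the shaft end at (320,33). The bowl is clear on the left. Descending to TCP z of 6 mm.

Call:
send_rows --increments '[0,-2.5,60,0,0,0,70,0,-2.5,110,0,0,0,60,0,-2.5,140,0,0,0,60,0,-2.5,154,0,0,0,60,0,-2.5,154,0,0,0,60]'

```text
t: 2.58
position: [0.4249, 0.1603, 0.0065]
tcp_rot: [3.139, -0.115, -0.0]
wrist_force: [-0.5, 0.6, 0.8]
gripper_width: 0.652
```

```bash
python3 -c "
from h import *
st();inc([.4245,.1605,.006],-.072)"
```

```text
t2.58 [0.4249 0.1603 0.0065] yaw -0.0734 z [-0. -0. -1.] F [-0.5   0.62  0.84] w 0.652 j [ 0.19  0.54  1.97 -0.    0.64  1.84]
shift mm [-0.4 -0.2  0.5] rot [ 0.0002  0.0002 -0.0014]
```

Call:
send_rows --increments '[0,0,0,0,0,0,0,0,0,0,0,0,0,0,0,0,0,0,0,0,0,0,0,0,0,0,0,0,0,0,0,0,0,0,0]'

```text
t: 3.2
position: [0.4248, 0.161, 0.0067]
tcp_rot: [-3.139, 0.113, -0.001]
wrist_force: [0.1, 0.5, 4.4]
gripper_width: 0.28
```

Call:
send_rows --increments '[0,0,0,0,0,0,0,0,0,-30,0,0,0,0,0,0,-70,0,0,0,0,0,0,-110,0,0,0,0,0,0,-110,0,0,0,0]'

```text
t: 3.82
position: [0.4262, 0.1613, 0.1186]
tcp_rot: [-3.138, 0.113, -0.009]
wrist_force: [-0.2, 0.3, -1.8]
gripper_width: 0.283
```

```bash
python3 -c "
from h import *
cv2.imwrite('pics/s2.png',r.grab_frame('side')[:,:,::-1])
cv2.imwrite('pics/w2.png',r.grab_frame('wrist')[:,:,::-1])
st();print(rk(-160,0) if 0 else rk(-.16,0));inc([*rk(-.16,0),.115],-.177)"
```

```text
t3.92 [0.4241 0.1608 0.1158] yaw -0.0721 z [-0.001 -0.    -1.   ] F [ 0.14  0.27 -1.92] w 0.282 j [ 0.19  0.35  1.87 -0.    0.93  1.84]
[ 0.45749978 -0.20532764]
shift mm [ 59.7 362.8   0.9] rot [0.0004 0.0006 0.1049]
```

View pics/s2.png

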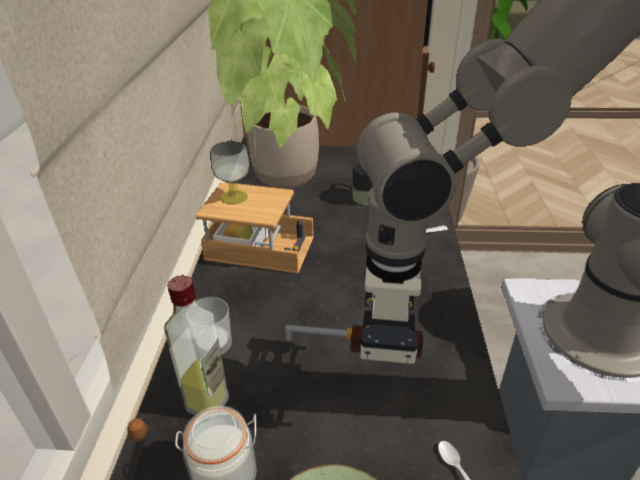

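View pics/w2.png

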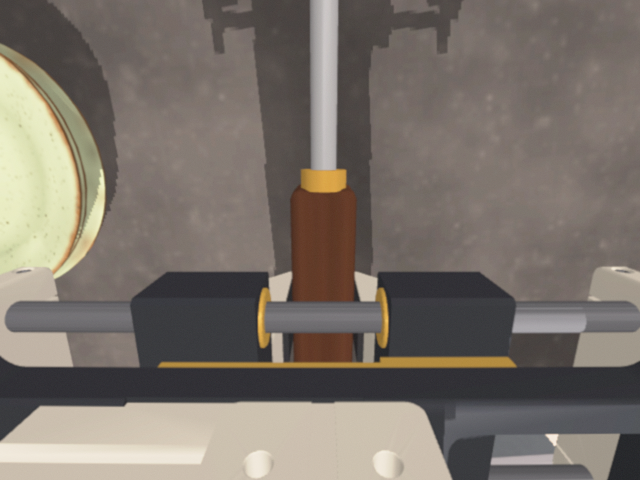

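The grip held: opening is 25.9 mm and the tool hangs level, with the hook at (290,330) in the side view. Moving to a spot in front of the rack.

Call:
send_rows --increments '[40,363,30,0,0,0.105,0,40,363,30,0,0,0.105,0,40,363,30,0,0,0.105,0,40,363,30,0,0,0.105,0,40,363,30,0,0,0.105,0]'

```text
t: 4.55
position: [0.4351, -0.1518, 0.0889]
tcp_rot: [-3.128, 0.278, 0.005]
wrist_force: [1.1, 0.5, -1.2]
gripper_width: 0.286
```

```bash
python3 -c "
from h import *
st();inc([*rk(-.18,0),.085],-.177)"
```

```text
t4.55 [ 0.4351 -0.1518  0.0889] yaw -0.1774 z [-0.003  0.002 -1.   ] F [ 1.11  0.54 -1.16] w 0.286 j [-0.5   0.4   1.88  0.    0.87  1.25]
shift mm [11.5 48.7  3.8] rot [-0.0011  0.003  -0.0004]
```

Call:
send_rows --increments '[11,48,4,0,0,0,0,11,48,4,0,0,0,0,11,48,4,0,0,0,0]'

```text
t: 4.92
position: [0.4375, -0.1985, 0.0853]
tcp_rot: [-3.127, 0.279, 0.005]
wrist_force: [-0.1, 0.8, -1.4]
gripper_width: 0.282
```

```bash
python3 -c "
from h import *
m=r.camera_model('wrist')
st()
w=r.grab_frame('wrist')[:,:,::-1];s=r.grab_frame('side')[:,:,::-1]
cv2.imwrite('pics/w3.png',w)
cv2.imwrite('pics/s3.png',cv2.resize(s[160:300,190:350],None,fx=5,fy=5,interpolation=cv2.INTER_CUBIC)[:600])
np.save('m3.npy',m,allow_pickle=True)
"
```

```text
t4.92 [ 0.4375 -0.1985  0.0853] yaw -0.1778 z [-0.003  0.002 -1.   ] F [-0.1   0.8  -1.35] w 0.282 j [-0.59  0.44  1.83  0.    0.88  1.16]
```

View pics/w3.png

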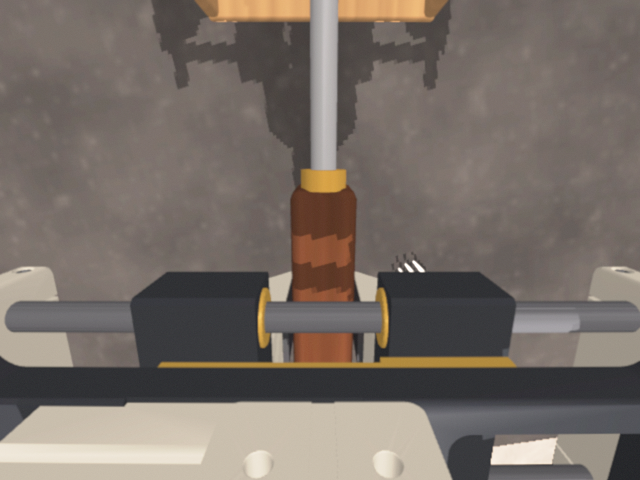

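View pics/s3.png

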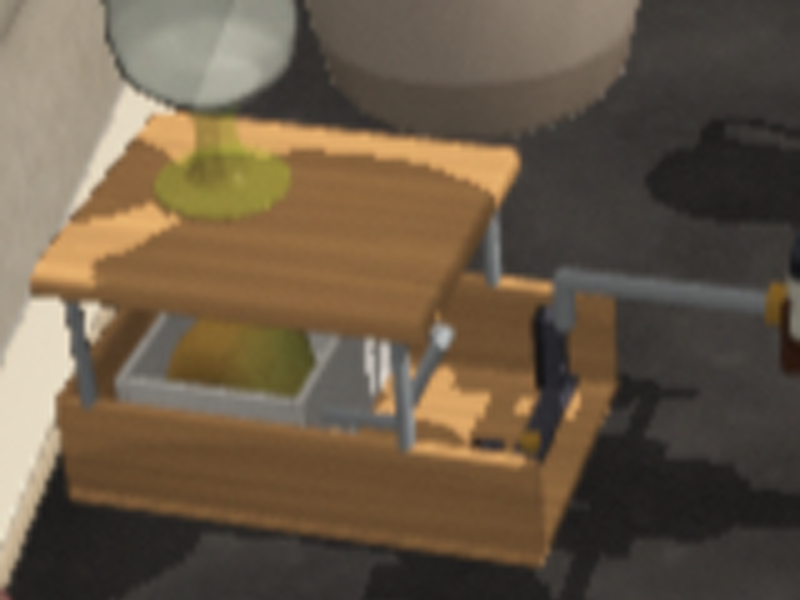

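The wrist view shows the rack's front edge at row 20, columns about 213 to 432, with the shaft centred at 323. In the side zoom the hook is at about (565,300), and the bar runs from (445,333) to about (413,398). I'll compute those points.

```bash
python3 -c "
from h import *
S=r.camera_model('side');m=np.load('m3.npy',allow_pickle=True).item()
for p in [(443,335),(428,367),(415,396)]:
  q=plane(S,(190+p[0]/5,160+p[1]/5),.044);print(p,(inv(q)*1e3).round(1))
for p in [(560,320)]:
  q=plane(S,(190+p[0]/5,160+p[1]/5),.082);print('tip',p,(inv(q)*1e3).round(1))
for p in [(213,20),(432,20)]:
  for z in(0,.006,.058): print('front',p,z,(inv(plane(m,p,z))*1e3).round(1))
for x in (90,110,130): 
  print('bar at',x-80,[((proj(S,[*rk((x-80)/1e3,y),.044])[0]-[190,160])*5).round(0) for y in(-.036,0,.036)])
print('hook pred',((proj(S,[*rk(-.025,0),.115])[0]-[190,160])*5),((proj(S,[*rk(-.025,0),.081])[0]-[190,160])*5))
inc([*rk(-.18,0),.064],-.177)
"
```

```text
(443, 335) [ 43.  -33.4]
(428, 367) [42.1 -6.7]
(415, 396) [41.1 16.6]
tip (560, 320) [-23.8  -3.5]
front (213, 20) 0 [-28.4  74.8]
front (213, 20) 0.006 [-30.4  73. ]
front (213, 20) 0.058 [-48.2  57.9]
front (432, 20) 0 [-28.6 -65.4]
front (432, 20) 0.006 [-30.7 -63.6]
front (432, 20) 0.058 [-48.4 -48.7]
bar at 10 [array([511., 340.]), array([490., 384.]), array([468., 429.])]
bar at 30 [array([471., 335.]), array([449., 378.]), array([426., 424.])]
bar at 50 [array([430., 330.]), array([408., 373.]), array([383., 418.])]
hook pred [558.07979146 263.09476539] [560.70697938 326.48423356]
shift mm [ 0.4  3.9 22. ] rot [-0.001   0.002   0.0011]
```

The bar sits at rack x of about 42 to 43 mm, so the basket is at about 122 mm, which is inside the given range. The hook matches its prediction within 2 mm. Lowering to TCP z 0.064, then going forward so the finger reaches rack x of about 62 mm over the bar.

Call:
send_rows --increments '[0,1,21,0,0,0,0,0,1,21,0,0,0,0,30,1,21,0,0,0,0,60,1,21,0,0,0,0,60,1,21,0,0,0,0]'

```text
t: 5.65
position: [0.4996, -0.2108, 0.0665]
tcp_rot: [3.129, -0.275, 0.004]
wrist_force: [-0.0, -0.2, -2.3]
gripper_width: 0.281
```

Call:
send_rows --increments '[15,0,0,0,0,0,0,27,0,0,0,0,0,0,27,0,0,0,0,0,0,27,0,0,0,0,0,0]'

```text
t: 6.15
position: [0.5235, -0.2155, 0.0657]
tcp_rot: [-3.129, 0.278, 0.001]
wrist_force: [0.5, -0.1, -2.0]
gripper_width: 0.281
```

```bash
python3 -c "
from h import *
st();print(inv(r.get_obs()['position'])*1e3)
s=r.grab_frame('side')[:,:,::-1];S=r.camera_model('side')
cv2.imwrite('pics/s4.png',cv2.resize(s[160:280,190:350],None,fx=5,fy=5,interpolation=cv2.INTER_CUBIC))
cv2.imwrite('pics/w4.png',r.grab_frame('wrist')[:,:,::-1])
print([((proj(S,[*rk(.062,0.004),z])[0]-[190,160])*5).round(0) for z in (.06,.09)])
"
```

```text
t6.15 [ 0.5235 -0.2155  0.0657] yaw -0.1770 z [-0.001  0.    -1.   ] F [ 0.47 -0.11 -2.03] w 0.281 j [-0.53  0.59  1.61 -0.    0.95  1.22]
[-93.25038065   1.63866758]
[array([378., 347.]), array([373., 292.])]
```

View pics/s4.png

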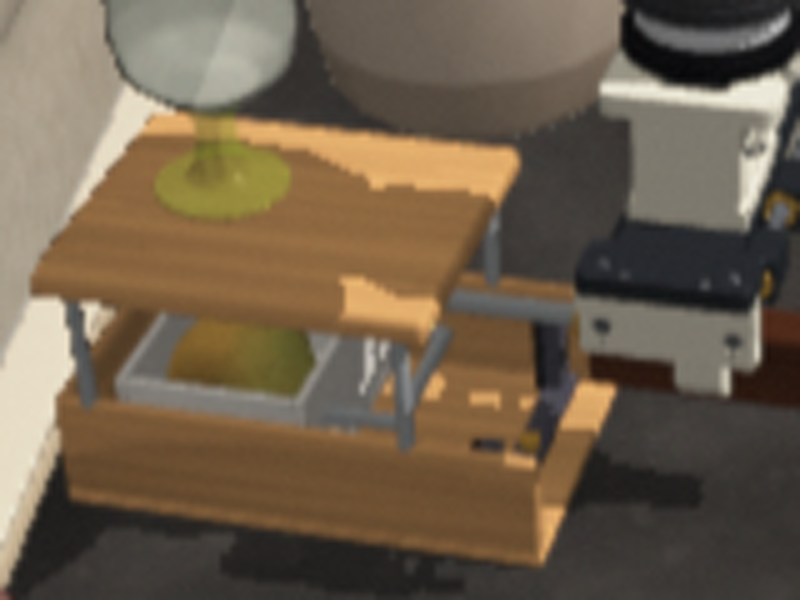

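View pics/w4.png

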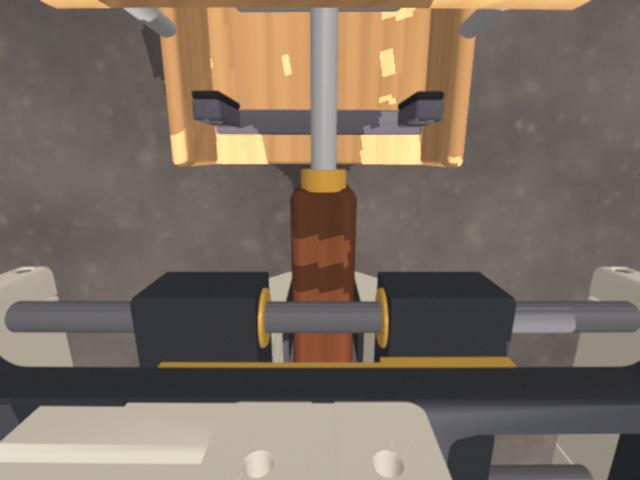

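The basket hasn't moved. The shaft lies centred between the stop posts in the wrist view (posts at 195-240 and 400-443, shaft at 323). The predicted finger tip is at about (378,347) in the side zoom, which is behind the bar. Lowering slowly.

Call:
send_rows --increments '[0,0,6,0,0,0,0,0,0,12,0,0,0,0,0,0,17,0,0,0,0]'

```text
t: 6.62
position: [0.5239, -0.2157, 0.0481]
tcp_rot: [-3.129, 0.278, 0.001]
wrist_force: [-0.8, -0.2, -1.7]
gripper_width: 0.28
```

Call:
send_rows --increments '[0,0,5,0,0,0,0,0,0,10,0,0,0,0,0,0,13,0,0,0,0,0,0,13,0,0,0,0]'

```text
t: 7.12
position: [0.524, -0.2157, 0.0355]
tcp_rot: [-3.129, 0.278, 0.001]
wrist_force: [-1.2, 0.5, -1.5]
gripper_width: 0.281
```

```bash
python3 -c "
from h import *
st();print(inv(r.get_obs()['position'])*1e3)
s=r.grab_frame('side')[:,:,::-1];S=r.camera_model('side')
cv2.imwrite('pics/s5.png',cv2.resize(s[160:280,190:350],None,fx=5,fy=5,interpolation=cv2.INTER_CUBIC))
st()
F=np.array([r.get_obs()['wrist_force']]);print(F)
"
```

```text
t7.12 [ 0.524  -0.2157  0.0355] yaw -0.1772 z [-0.  0. -1.] F [-1.23  0.52 -1.48] w 0.281 j [-0.53  0.63  1.63 -0.    0.88  1.22]
[-92.66353572   1.46688399]
t7.17 [ 0.5242 -0.2158  0.0357] yaw -0.1772 z [-0. -0. -1.] F [-0.31  0.45 -1.29] w 0.279 j [-0.53  0.63  1.63 -0.    0.88  1.22]
[[-0.31206536  0.44803006 -1.28722584]]
```

View pics/s5.png

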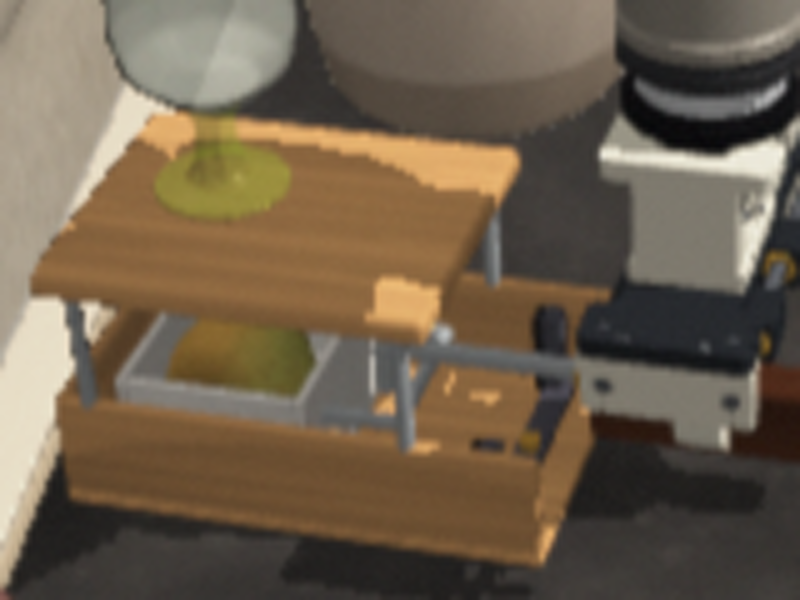

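The shaft crosses over the bar with the finger behind it, and there is no unexpected force. Starting the pull gently.

Call:
send_rows --increments '[-3,0,0,0,0,0,0,-6,0,0,0,0,0,0,-9,0,0,0,0,0,0,-11,0,0,0,0,0,0,-13,0,0,0,0,0,0]'

```text
t: 7.8
position: [0.5118, -0.2137, 0.036]
tcp_rot: [3.129, -0.278, 0.002]
wrist_force: [2.9, -0.4, -2.1]
gripper_width: 0.283
```

Call:
send_rows --increments '[-2,0,0,0,0,0,0,-4,0,0,0,0,0,0,-6,0,0,0,0,0,0,-8,0,0,0,0,0,0,-10,0,0,0,0,0,0]'

```text
t: 8.43
position: [0.5015, -0.2118, 0.0359]
tcp_rot: [3.129, -0.278, 0.001]
wrist_force: [4.4, -0.9, -1.0]
gripper_width: 0.283
```

```bash
python3 -c "
from h import *
st();print(inv(r.get_obs()['position'])*1e3)
s=r.grab_frame('side')[:,:,::-1];S=r.camera_model('side')
cv2.imwrite('pics/s6.png',cv2.resize(s[160:280,190:350],None,fx=5,fy=5,interpolation=cv2.INTER_CUBIC))
st()
"
```

```text
t8.43 [ 0.5015 -0.2118  0.0359] yaw -0.1772 z [ 0. -0. -1.] F [ 4.36 -0.87 -1.04] w 0.283 j [-0.54  0.6   1.7  -0.    0.84  1.21]
[-115.53518213    1.39091901]
t8.47 [ 0.5012 -0.2117  0.0358] yaw -0.1772 z [-0. -0. -1.] F [ 3.3  -0.01 -1.1 ] w 0.285 j [-0.54  0.6   1.7  -0.    0.84  1.21]
```

View pics/s6.png

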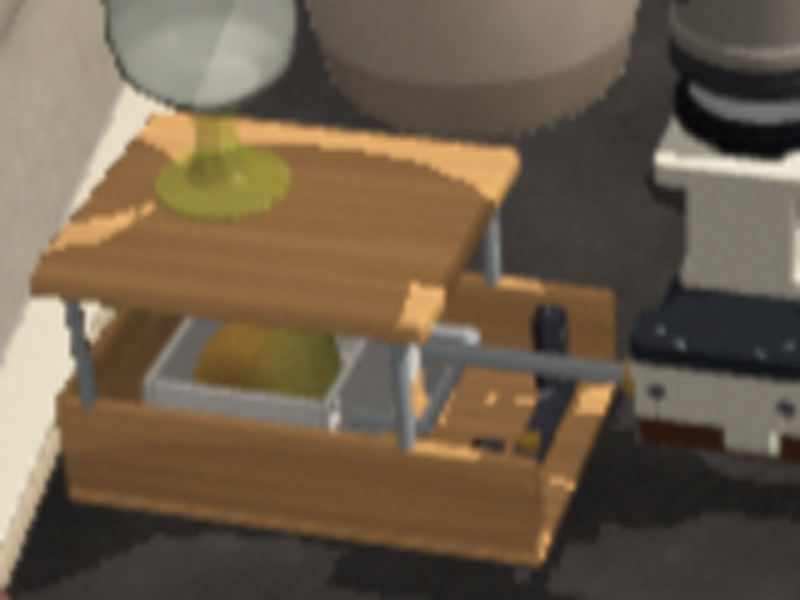

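The basket is following: its front corner moved from x=310 to 335 in the zoom, at about 3.5 N of pull. Carrying on for 40 mm, then slowing.

Call:
send_rows --increments '[-3,0,0,0,0,0,0,-7,0,0,0,0,0,0,-11,0,0,0,0,0,0,-15,0,0,0,0,0,0,-19,0,0,0,0,0,0]'

```text
t: 9.1
position: [0.4826, -0.2084, 0.0358]
tcp_rot: [3.129, -0.278, 0.0]
wrist_force: [3.5, 0.1, -2.5]
gripper_width: 0.284
```

Call:
send_rows --increments '[-4,0,0,0,0,0,0,-8,0,0,0,0,0,0,-12,0,0,0,0,0,0,-15,0,0,0,0,0,0,-17,0,0,0,0,0,0]'

```text
t: 9.72
position: [0.4659, -0.2054, 0.0358]
tcp_rot: [3.129, -0.278, 0.0]
wrist_force: [2.9, -0.6, -1.2]
gripper_width: 0.278
```

```bash
python3 -c "
from h import *
st();print(inv(r.get_obs()['position'])*1e3)
s=r.grab_frame('side')[:,:,::-1];S=r.camera_model('side')
cv2.imwrite('pics/s7.png',cv2.resize(s[160:280,190:350],None,fx=5,fy=5,interpolation=cv2.INTER_CUBIC))
cv2.imwrite('pics/w7.png',r.grab_frame('wrist')[:,:,::-1])
st()
"
```

```text
t9.72 [ 0.4659 -0.2054  0.0358] yaw -0.1773 z [ 0. -0. -1.] F [ 2.88 -0.58 -1.21] w 0.278 j [-0.57  0.55  1.8  -0.    0.79  1.18]
[-151.70133161    1.41177801]
t9.82 [ 0.4658 -0.2053  0.0358] yaw -0.1773 z [-0.  0. -1.] F [ 1.63 -0.42 -0.32] w 0.281 j [-0.57  0.55  1.8  -0.    0.79  1.18]
```

View pics/s7.png

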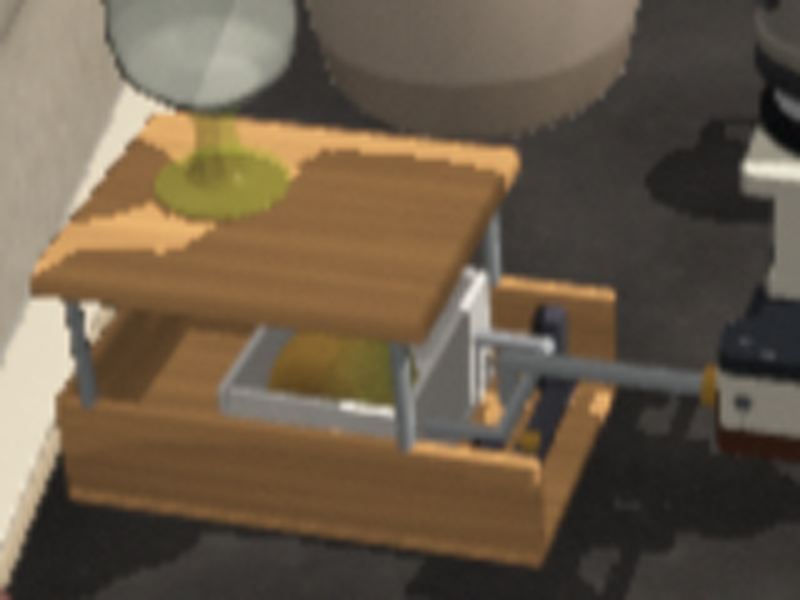

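View pics/w7.png

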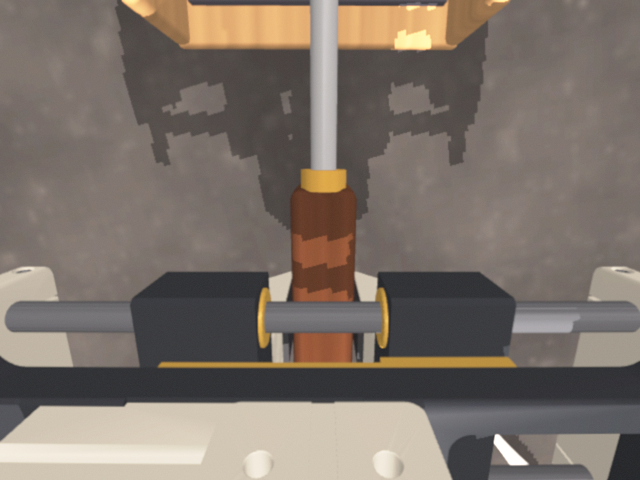

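The bar's right end is now at (550,343) in the zoom and the basket is about 20 to 30 mm short of the stop. I'll use the earlier wrist view (w4) to estimate where the stop face is, so I know where to slow to small steps.

```bash
python3 -c "
from h import *
a=cv2.imread('pics/w4.png')
cv2.imwrite('pics/z5.png',cv2.resize(a[60:170,160:480],None,fx=2.5,fy=2.5,interpolation=cv2.INTER_CUBIC))
S=r.camera_model('side')
print(inv(plane(S,(190+548/5,160+345/5),.044)))
"
```

```text
[-0.00798698 -0.03579503]
```

View pics/z5.png

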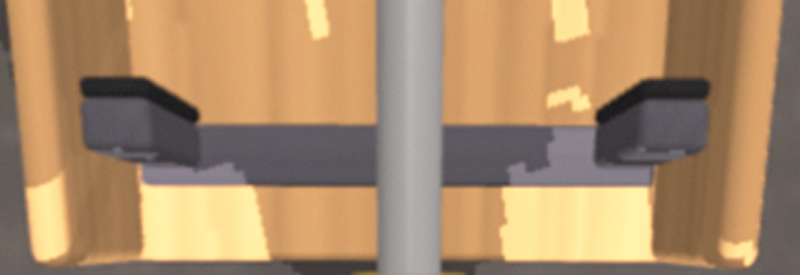

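```bash
python3 -c "
from h import *
m=np.load('m3.npy',allow_pickle=True).item();R=np.array(m['R']);c=-R.T@m['t']+np.array([.086,-.017,-.0196])
m['t']=-R@c
for p in [(80,78),(145,78),(655,78),(709,78)]:
  print((inv(plane(m,(160+p[0]/2.5,60+p[1]/2.5),.052))*1e3).round(1))
for p in [(36,263),(757,263)]: print('front',(inv(plane(m,(160+p[0]/2.5,60+p[1]/2.5),.0))*1e3).round(1),(inv(plane(m,(160+p[0]/2.5,60+p[1]/2.5),.058))*1e3).round(1))
"
```

```text
[ 5.  64.8]
[ 4.9 52.4]
[  4.8 -44. ]
[  4.8 -54.2]
front [-30.9  99.5] [-29.   74.3]
front [-31.1 -87.9] [-29.1 -64.3]
```

The stop face comes out at rack x of about +5 mm. The check values agree: 96 mm clear between posts against 94 given, and the front edge at -30 mm. About 19 to 26 mm of travel is left, so I'll go 14 mm and then creep.

Call:
send_rows --increments '[-2,0,0,0,0,0,0,-5,0,0,0,0,0,0,-8,0,0,0,0,0,0,-11,0,0,0,0,0,0,-13,0,0,0,0,0,0]'

```text
t: 10.45
position: [0.4531, -0.2031, 0.0358]
tcp_rot: [3.129, -0.278, 0.0]
wrist_force: [3.3, 0.0, -1.1]
gripper_width: 0.282
```

Call:
send_rows --increments '[-0.5,0,0,0,0,0,0,-1,0,0,0,0,0,0,-1.5,0,0,0,0,0,0]'

```text
t: 10.82
position: [0.4518, -0.2029, 0.0358]
tcp_rot: [3.129, -0.278, 0.0]
wrist_force: [3.1, -0.5, -1.6]
gripper_width: 0.28
```

Call:
send_rows --increments '[-0.5,0,0,0,0,0,0,-1,0,0,0,0,0,0,-1,0,0,0,0,0,0]'

```text
t: 11.2
position: [0.4508, -0.2027, 0.0358]
tcp_rot: [3.129, -0.278, -0.0]
wrist_force: [2.8, -0.6, -0.6]
gripper_width: 0.279
```

Call:
send_rows --increments '[-0.5,0,0,0,0,0,0,-1,0,0,0,0,0,0,-1,0,0,0,0,0,0]'

```text
t: 11.58
position: [0.4498, -0.2025, 0.0358]
tcp_rot: [3.129, -0.278, -0.0]
wrist_force: [3.3, 0.3, -1.3]
gripper_width: 0.279
```

Call:
send_rows --increments '[-0.5,0,0,0,0,0,0,-1,0,0,0,0,0,0,-1,0,0,0,0,0,0]'

```text
t: 11.95
position: [0.4488, -0.2023, 0.0358]
tcp_rot: [3.129, -0.278, -0.0]
wrist_force: [3.5, 0.2, -1.6]
gripper_width: 0.285
```

Call:
send_rows --increments '[-0.5,0,0,0,0,0,0,-1,0,0,0,0,0,0,-1,0,0,0,0,0,0]'

```text
t: 12.32
position: [0.4478, -0.2021, 0.0358]
tcp_rot: [3.129, -0.278, -0.0]
wrist_force: [3.2, -0.2, -1.9]
gripper_width: 0.287
```

Call:
send_rows --increments '[-0.4,0,0,0,0,0,0,-0.7,0,0,0,0,0,0,-0.7,0,0,0,0,0,0]'

```text
t: 12.7
position: [0.4471, -0.202, 0.0358]
tcp_rot: [3.129, -0.278, -0.0]
wrist_force: [3.0, -0.8, -1.1]
gripper_width: 0.279
```

Call:
send_rows --increments '[-0.4,0,0,0,0,0,0,-0.7,0,0,0,0,0,0,-0.7,0,0,0,0,0,0]'

```text
t: 13.08
position: [0.4465, -0.2019, 0.0358]
tcp_rot: [3.129, -0.278, -0.0]
wrist_force: [3.0, -0.9, -1.8]
gripper_width: 0.286
```

Call:
send_rows --increments '[-0.4,0,0,0,0,0,0,-0.7,0,0,0,0,0,0,-0.7,0,0,0,0,0,0]'

```text
t: 13.45
position: [0.4458, -0.2017, 0.0358]
tcp_rot: [3.129, -0.278, -0.0]
wrist_force: [2.6, -0.2, -1.3]
gripper_width: 0.281
```

Call:
send_rows --increments '[-0.4,0,0,0,0,0,0,-0.7,0,0,0,0,0,0,-0.7,0,0,0,0,0,0]'

```text
t: 13.82
position: [0.4451, -0.2017, 0.0358]
tcp_rot: [3.129, -0.278, -0.0]
wrist_force: [3.0, -1.3, -1.8]
gripper_width: 0.282
```

Call:
send_rows --increments '[-0.4,0,0,0,0,0,0,-0.7,0,0,0,0,0,0,-0.7,0,0,0,0,0,0]'

```text
t: 14.2
position: [0.4444, -0.2015, 0.0358]
tcp_rot: [3.129, -0.278, -0.0]
wrist_force: [3.7, -1.0, -0.8]
gripper_width: 0.282
```

Call:
send_rows --increments '[-0.4,0,0,0,0,0,0,-0.7,0,0,0,0,0,0,-0.7,0,0,0,0,0,0]'

```text
t: 14.58
position: [0.4437, -0.2014, 0.0358]
tcp_rot: [3.129, -0.278, 0.0]
wrist_force: [2.3, -0.8, -1.1]
gripper_width: 0.279
```

Call:
send_rows --increments '[-0.4,0,0,0,0,0,0,-0.7,0,0,0,0,0,0,-0.7,0,0,0,0,0,0]'

```text
t: 14.95
position: [0.443, -0.2013, 0.0358]
tcp_rot: [3.129, -0.278, -0.0]
wrist_force: [3.5, -0.7, -0.9]
gripper_width: 0.282
```

Call:
send_rows --increments '[-0.4,0,0,0,0,0,0,-0.7,0,0,0,0,0,0,-0.7,0,0,0,0,0,0]'

```text
t: 15.32
position: [0.4423, -0.2011, 0.0358]
tcp_rot: [3.129, -0.278, -0.0]
wrist_force: [3.6, -1.1, -0.8]
gripper_width: 0.282
```

```bash
python3 -c "
from h import *
st()
s=r.grab_frame('side')[:,:,::-1];S=r.camera_model('side')
cv2.imwrite('pics/s8.png',cv2.resize(s[160:280,190:350],None,fx=5,fy=5,interpolation=cv2.INTER_CUBIC))
"
```

```text
t15.32 [ 0.4423 -0.2011  0.0358] yaw -0.1772 z [-0. -0. -1.] F [ 3.56 -1.11 -0.85] w 0.282 j [-0.58  0.52  1.86 -0.    0.76  1.16]
```

View pics/s8.png

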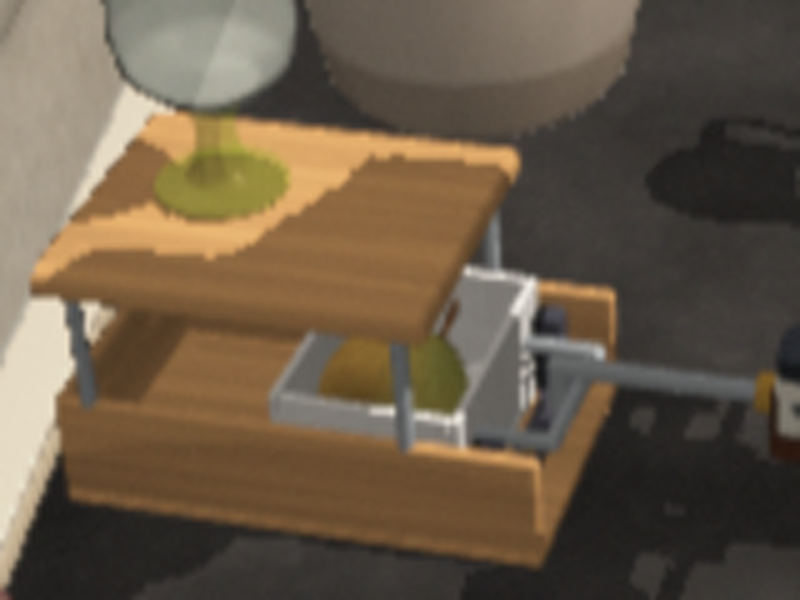

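The basket's front right top corner is at (535,283), just short of the post at (550,315). It is very close, so I'll keep creeping.

Call:
send_rows --increments '[-0.4,0,0,0,0,0,0,-0.7,0,0,0,0,0,0,-0.7,0,0,0,0,0,0]'

```text
t: 15.75
position: [0.4418, -0.2011, 0.0358]
tcp_rot: [3.129, -0.278, 0.001]
wrist_force: [4.7, -1.7, -1.3]
gripper_width: 0.279
```

Call:
send_rows --increments '[-0.2,0,0,0,0,0,0,-0.4,0,0,0,0,0,0,-0.4,0,0,0,0,0,0]'

```text
t: 16.12
position: [0.4414, -0.2011, 0.0358]
tcp_rot: [3.129, -0.278, 0.001]
wrist_force: [4.7, -1.4, -1.0]
gripper_width: 0.282
```

Call:
send_rows --increments '[-0.2,0,0,0,0,0,0,-0.4,0,0,0,0,0,0,-0.4,0,0,0,0,0,0]'

```text
t: 16.5
position: [0.4411, -0.2012, 0.0358]
tcp_rot: [3.129, -0.279, 0.001]
wrist_force: [4.6, -1.7, -1.8]
gripper_width: 0.281
```

Call:
send_rows --increments '[-0.2,0,0,0,0,0,0,-0.4,0,0,0,0,0,0,-0.4,0,0,0,0,0,0]'

```text
t: 16.88
position: [0.4408, -0.2012, 0.0359]
tcp_rot: [3.129, -0.279, 0.001]
wrist_force: [6.3, -1.7, -2.6]
gripper_width: 0.282
```

Call:
send_rows --increments '[-0.2,0,0,0,0,0,0,-0.4,0,0,0,0,0,0,-0.4,0,0,0,0,0,0]'

```text
t: 17.25
position: [0.4408, -0.2012, 0.0359]
tcp_rot: [3.128, -0.278, 0.003]
wrist_force: [6.4, -2.7, -2.9]
gripper_width: 0.283
```

Call:
send_rows --increments '[-0.3,0,0,0,0,0,0,-0.3,0,0,0,0,0,0]'

```text
t: 17.5
position: [0.4407, -0.2013, 0.036]
tcp_rot: [3.128, -0.278, 0.003]
wrist_force: [7.4, -2.0, -2.2]
gripper_width: 0.28
```

Call:
send_rows --increments '[-0.5,0,0,0,0,0,0,-0.5,0,0,0,0,0,0]'

```text
t: 17.75
position: [0.4407, -0.2013, 0.036]
tcp_rot: [3.128, -0.278, 0.005]
wrist_force: [9.0, -2.7, -4.8]
gripper_width: 0.278
```

The basket is home: the position has stalled and force is rising at about 3 N per commanded mm. Adding a little more to reach about 12 N.

Call:
send_rows --increments '[-0.5,0,0,0,0,0,0,-0.5,0,0,0,0,0,0]'

```text
t: 18.0
position: [0.4406, -0.2014, 0.0361]
tcp_rot: [3.128, -0.278, 0.006]
wrist_force: [11.5, -2.2, -5.0]
gripper_width: 0.282
```

```bash
python3 -c "
from h import *
st();print(r.get_obs()['ft_torque'])
s=r.grab_frame('side')[:,:,::-1]
cv2.imwrite('pics/s9.png',cv2.resize(s[160:280,190:350],None,fx=5,fy=5,interpolation=cv2.INTER_CUBIC))
st()
"
```

```text
t18.00 [ 0.4406 -0.2014  0.0361] yaw -0.1775 z [ 0.004 -0.002 -1.   ] F [11.5  -2.21 -5.04] w 0.282 j [-0.59  0.52  1.87  0.    0.75  1.16]
[-0.29220048 -1.32605863 -0.07973726]
t18.05 [ 0.4406 -0.2014  0.0361] yaw -0.1775 z [ 0.004 -0.002 -1.   ] F [11.08 -2.13 -4.57] w 0.283 j [-0.59  0.52  1.87  0.    0.75  1.16]
```

View pics/s9.png

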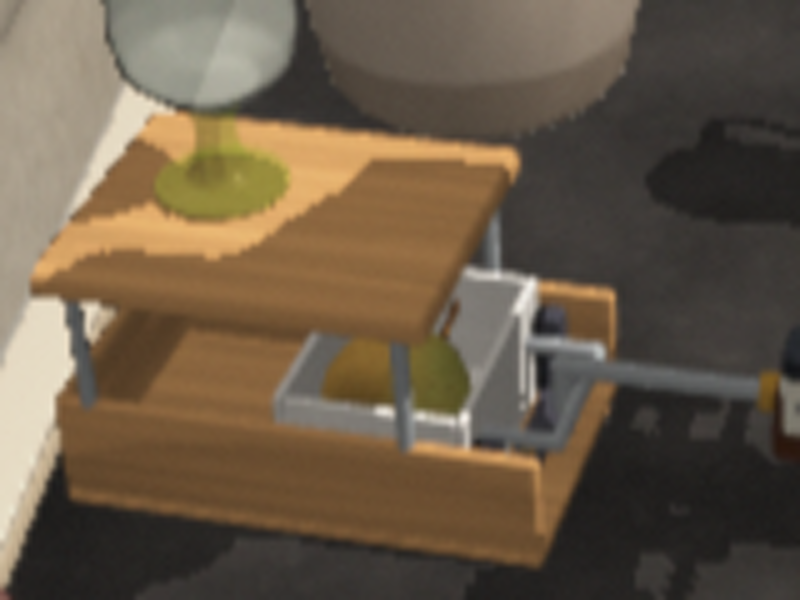

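The basket is seated against the posts (corner unmoved at (535,283)) and the pull is about 12 N. Holding.

Call:
send_rows --increments '[0,0,0,0,0,0,0,0,0,0,0,0,0,0,0,0,0,0,0,0,0,0,0,0,0,0,0,0,0,0,0,0,0,0,0]'

```text
t: 18.68
position: [0.4406, -0.2014, 0.0361]
tcp_rot: [3.128, -0.278, 0.006]
wrist_force: [11.5, -1.9, -5.3]
gripper_width: 0.278
```

Call:
send_rows --increments '[0,0,0,0,0,0,0,0,0,0,0,0,0,0,0,0,0,0,0,0,0,0,0,0,0,0,0,0,0,0,0,0,0,0,0]'

```text
t: 19.3
position: [0.4406, -0.2014, 0.0361]
tcp_rot: [3.128, -0.278, 0.006]
wrist_force: [11.8, -2.6, -4.7]
gripper_width: 0.282
```

Held for over 1 s at about 12 N. Now easing off, centring the finger in the gap and checking the force before lifting.

Call:
send_rows --increments '[1,0,0,0,0,0,0,2,0,0,0,0,0,0,4,0,0,0,0,0,0,7,0,0,0,0,0,0,11,0,0,0,0,0,0]'

```text
t: 19.92
position: [0.4491, -0.2021, 0.0355]
tcp_rot: [-3.129, 0.278, 0.002]
wrist_force: [0.3, 0.1, -1.1]
gripper_width: 0.281
```

```bash
python3 -c "
from h import *
s=r.grab_frame('side')[:,:,::-1];st()
cv2.imwrite('pics/s10.png',cv2.resize(s[160:280,190:350],None,fx=5,fy=5,interpolation=cv2.INTER_CUBIC))
"
```

```text
t19.98 [ 0.45   -0.2025  0.0357] yaw -0.1771 z [-0.  0. -1.] F [ 1.19 -0.3  -1.04] w 0.276 j [-0.58  0.53  1.84 -0.    0.77  1.17]
```

View pics/s10.png

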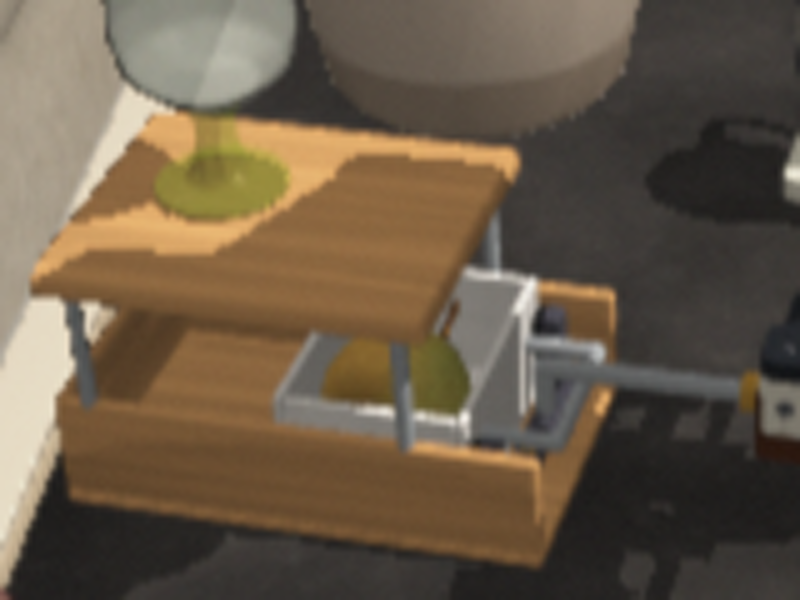

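The finger is free, near-zero force, with the basket unmoved. Lifting straight up, then backing away.

Call:
send_rows --increments '[0,0,-6,0,0,0,0,0,0,-15,0,0,0,0,0,0,-30,0,0,0,0,0,0,-50,0,0,0,0,0,0,-60,0,0,0,0]'

```text
t: 20.6
position: [0.4502, -0.2028, 0.0976]
tcp_rot: [3.128, -0.278, 0.004]
wrist_force: [-0.1, -0.3, -1.3]
gripper_width: 0.281
```

```bash
python3 -c "
from h import *
s=r.grab_frame('side')[:,:,::-1];st()
cv2.imwrite('pics/s11.png',cv2.resize(s[160:280,190:350],None,fx=5,fy=5,interpolation=cv2.INTER_CUBIC))
inc([.42,.05,.0957],-.12)
"
```

```text
t20.65 [ 0.4505 -0.203   0.0983] yaw -0.1771 z [ 0.003 -0.002 -1.   ] F [ 0.08 -0.27  0.36] w 0.28 j [-0.58  0.43  1.79 -0.    0.92  1.17]
shift mm [ -74.7 -243.7    2. ] rot [ 0.0016 -0.0034 -0.0571]
```

View pics/s11.png

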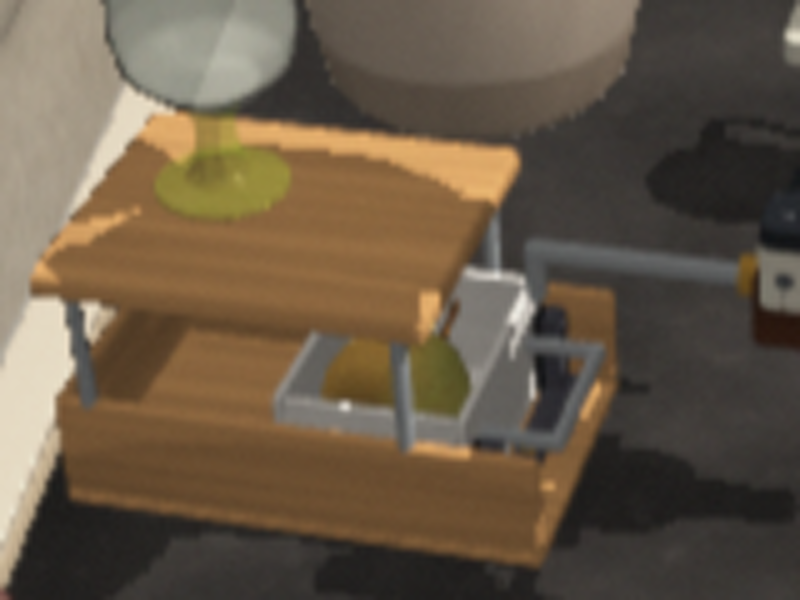

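The hook is lifted clear at (540,260) and the basket stayed at the front. Backing off and moving to the open worktop.

Call:
send_rows --increments '[-50,0,0,0,0,0,0,-75,-40,0,0,0,0,0,-75,-100,0,0,0,0,0,-75,-160,0,0,0,0,0,-75,-220,0,0,0,0,0]'

```text
t: 21.28
position: [0.4147, 0.029, 0.096]
tcp_rot: [3.129, -0.279, 0.001]
wrist_force: [0.8, -0.8, -2.0]
gripper_width: 0.285
```

Call:
send_rows --increments '[0,-40,0,0,0,0,0,0,-60,0,0,0,0,0,0,-60,0,0,0,0,0,0,-60,0,0,0,0,0]'

```text
t: 21.78
position: [0.4249, 0.0859, 0.0957]
tcp_rot: [3.129, -0.278, -0.001]
wrist_force: [-0.5, 0.5, -2.6]
gripper_width: 0.283
```

```bash
python3 -c "
from h import *
st();o=r.get_obs();inc([o['position'][0],o['position'][1],.0078],-.177)
"
```

```text
t21.77 [0.4249 0.0859 0.0957] yaw -0.1773 z [-0. -0. -1.] F [-0.49  0.51 -2.62] w 0.283 j [ 0.02  0.35  1.94 -0.    0.85  1.77]
shift mm [ 0.  -0.  87.9] rot [ 0.0004  0.0004 -0.0003]
```

Call:
send_rows --increments '[0,0,40,0,0,0,0,0,0,70,0,0,0,0,0,0,82,0,0,0,0,0,0,85,0,0,0,0,0,0,85,0,0,0,0]'

```text
t: 22.4
position: [0.4258, 0.0861, 0.0114]
tcp_rot: [-3.129, 0.279, -0.002]
wrist_force: [0.3, -0.2, -0.9]
gripper_width: 0.28
```

Call:
send_rows --increments '[0,0,1,0,0,0,0,0,0,2,0,0,0,0,0,0,3,0,0,0,0,0,0,3,0,0,0,0]'

```text
t: 22.9
position: [0.4251, 0.0864, 0.0078]
tcp_rot: [3.129, -0.278, 0.0]
wrist_force: [-0.2, -0.8, -1.1]
gripper_width: 0.278
```

```bash
python3 -c "
from h import *
s=r.grab_frame('side')[:,:,::-1];st()
cv2.imwrite('pics/s12.png',cv2.resize(s[280:400,280:440],None,fx=5,fy=5,interpolation=cv2.INTER_CUBIC))
"
```

```text
t22.95 [0.4252 0.0864 0.0078] yaw -0.1772 z [ 0. -0. -1.] F [ 0.83 -0.41 -1.84] w 0.284 j [ 0.02  0.51  2.02 -0.    0.61  1.77]
```

View pics/s12.png

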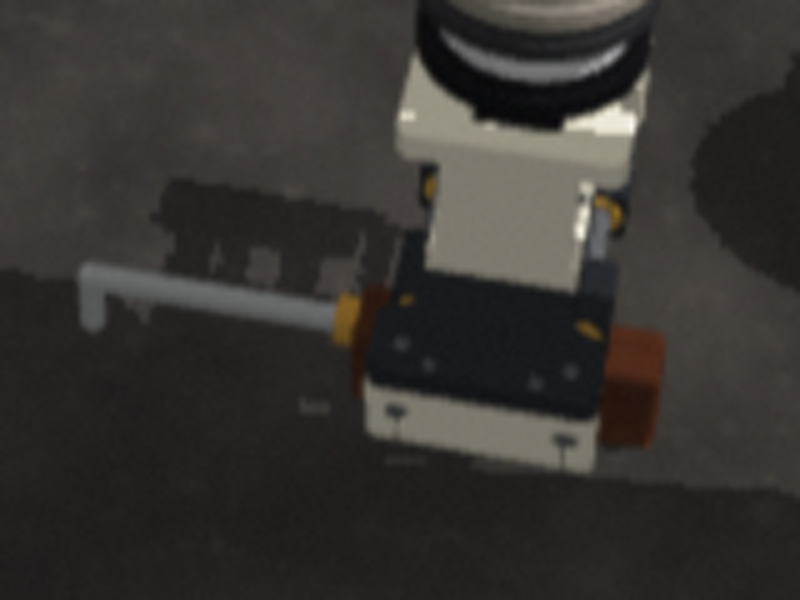

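The tool hangs level about 1 mm above the worktop in an open area. Setting it down.

Call:
send_rows --increments '[0,0,0.5,0,0,0,0,0,0,1,0,0,0,0,0,0,1.3,0,0,0,0]'

```text
t: 23.32
position: [0.4251, 0.0864, 0.0067]
tcp_rot: [3.129, -0.278, 0.0]
wrist_force: [-1.2, 0.0, 7.5]
gripper_width: 0.283
```

Contact with the worktop felt (7.5 N up). Opening the gripper.

Call:
send_rows --increments '[0,0,0,0,0,0,30,0,0,0,0,0,0,50,0,0,0,0,0,0,70,0,0,0,0,0,0,70,0,0,0,0,0,0,70]'

```text
t: 23.95
position: [0.4252, 0.0864, 0.0064]
tcp_rot: [3.129, -0.278, 0.0]
wrist_force: [0.2, 0.1, 0.5]
gripper_width: 0.712
```

Call:
send_rows --increments '[0,0,-20,0,0,0,70,0,0,-60,0,0,0,70,0,0,-110,0,0,0,70,0,0,-160,0,0,0,70,0,0,-160,0,0,0,70]'

```text
t: 24.58
position: [0.4274, 0.0865, 0.1698]
tcp_rot: [-3.128, 0.278, -0.013]
wrist_force: [0.2, -0.4, -0.4]
gripper_width: 0.762
```

```bash
python3 -c "
from h import *
s=r.grab_frame('side')[:,:,::-1];st()
cv2.imwrite('pics/s13.png',s)
cv2.imwrite('pics/z13.png',cv2.resize(s[280:400,280:440],None,fx=5,fy=5,interpolation=cv2.INTER_CUBIC))
cv2.imwrite('pics/w13.png',r.grab_frame('wrist')[:,:,::-1])
cv2.imwrite('pics/t13.png',r.grab_frame('top')[:,:,::-1])
S=r.camera_model('side')
"
```

```text
t24.62 [0.4259 0.0864 0.1677] yaw -0.1771 z [ 0.004  0.    -1.   ] F [ 0.56 -0.22 -0.41] w 0.763 j [ 0.02  0.24  1.85 -0.    1.05  1.77]
```

View pics/s13.png

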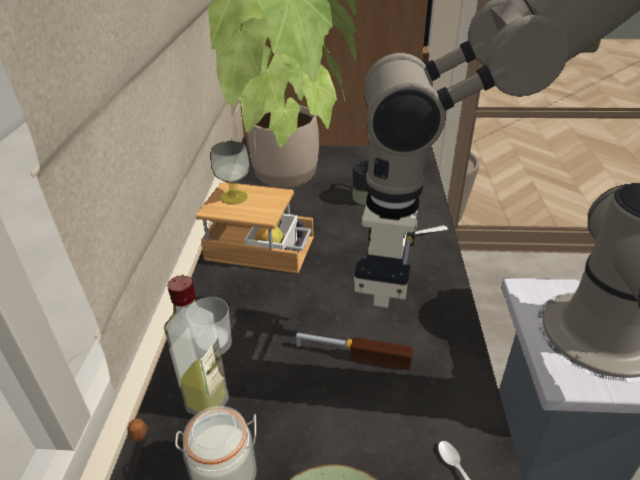

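View pics/z13.png

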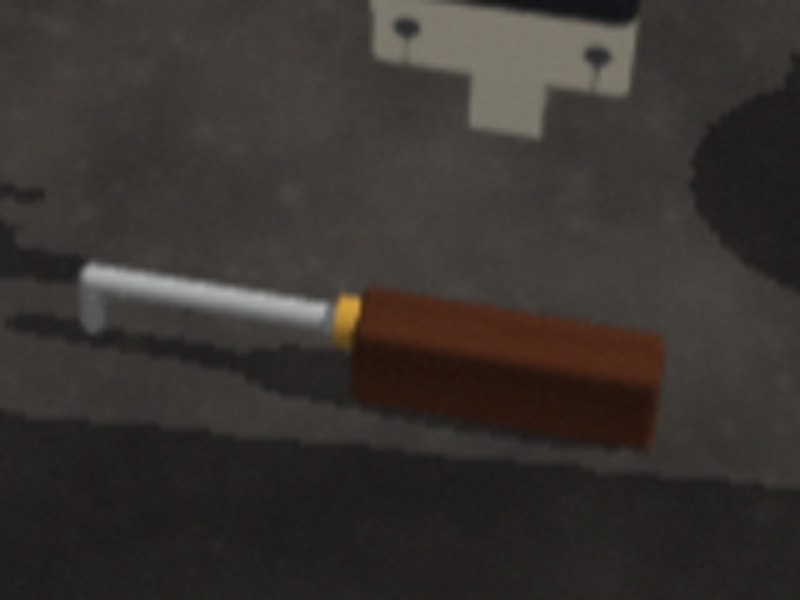

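View pics/t13.png

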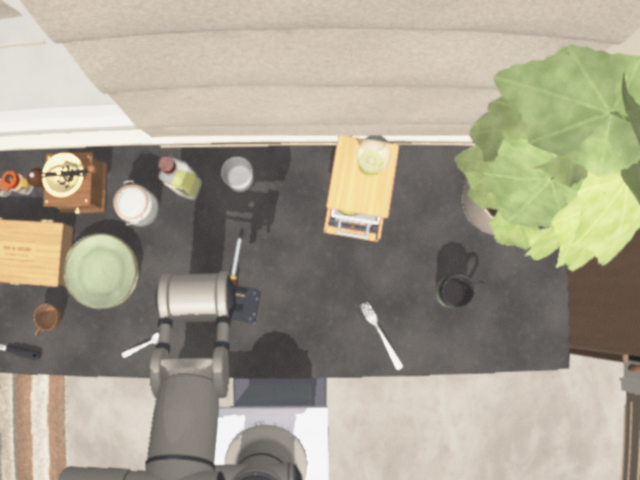

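The tool stands upright on its underside, the basket is at the front, and the goblet and mug are where they started. Handing in.

```bash
python3 -c "
from h import *
print(r.finish_job());st()"
```

```text
the job is handed in; nothing more can be done
None
the job is handed in; nothing more can be done
```

I hooked the basket's bar, drew it up against the front stop and held it there for about 1.3 s. I then unhooked the tool, stood it on the open worktop and handed the job in at about 24.6 s of the 69 s allowed. No verdict is reported.

- **Pull:** in the hold readings the wrist force along the pull direction was 11–12 N. The arm did not move during the hold. I only had readings at the end of each move, so brief peaks between them went unseen, but no reading came near 18 N.
- **Stop:** I felt contact with the basket at rack x of about 49 mm. The picture estimate, about 50 mm, agreed.
- **Basket, goblet and mug:** the last pictures show the basket flat at the front. The goblet and mug look unmoved, though I judged this by eye and did not measure it.
- **Hook tool:** it stands level on its underside, well clear of the rack and basket.
- **Disagreement:** the rack's sideways centre differed by up to 5 mm between my measurements. I steered the hook by the wrist view, where the shaft was centred between the posts.

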